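# Unload the tape winder

## Robot

A 7-joint arm with a two-finger parallel gripper is mounted at the origin on a cart in front of the work surface, level with it; the furniture and walls round the work are solid. World frame = base frame: x ahead of the robot, y to its left, z up, the work surface at z = 0. Lengths are in mm, angles in rad, forces in N, time in s.
With the tool pointing down it reaches from about 350 to 900 mm from the base axis. Payload 7.2 kg.
Tool frame: the origin (TCP) lies at the very end of the fingers, on their centre line; the grasp point (between the pads) lies 19 mm behind it (hold_point_z is the distance from the TCP to the grasp point, in mm); y points along the fingers, x is the direction in which the jaws open and shut, and the axes are right-handed (so a half turn about y gives the same grasp; the last joint's range is limited). The gripper opens to 85 mm and grips with 20 to 120 N. Pads are 22 mm wide; open, the fingers measure 114 mm over their backs; the gripper's body (76 mm by 85 mm) begins 54 mm behind the grasp point. The pads swing forward as they close: fully open they stand 13 mm farther back than shut.
Start: joints at [1.034, 0.411, -0.013, 1.596, 0.006, 1.134, -0.082], TCP at [282.374, -557.578, 231.297] pointing down, gripper open.
Joint ranges: [-2.95, 2.95], [-0.29, 1.99], [-1.47, 1.44], [0.14, 2.54], [-1.03, 4.17], [0.13, 1.85], [-2.86, 2.86]. Speed limits (rad/s): [2.39, 2.39, 3.01, 3.01, 3.14, 3.14, 3.14].

## Interface

Orientations are given as [roll, pitch, yaw] about the fixed x, y, z axes, in that order (R = Rz(yaw) Ry(pitch) Rx(roll)).
In Python, from cell import * gives the robot as it stands.
- The arm moves only by the tool carry_out, never from a script. Its argument "series" is a list of rows, each a list of 2 entries, a list of its own where there are three numbers: the shift along the world's x, y, z in units of 40 mm (1.0 is 40 mm), then the turn about the world's z in units of 8 degrees (1.0 is 8 degrees). In form: [[[dx, dy, dz], yaw], ...]. A call has 1 to 8 rows; each row is the pose to reach, as a shift and turn from the pose commanded when the call began; what a row does not reach only later rows make up. A row lasts 1/10 s, in which the tool goes at most 50 mm and 8.59 degrees, less where a joint would pass 70% of its speed; a pose out of reach is approached as far as the arm can. A call with a gripper value outside its range is refused whole. "fingers" is the opening, from 0 (shut) to 1 (fully open), set as the call begins (left out, the last holds). The fingers move at their own pace and stop on an object; "grip_force" is the grip in N (left out, the last holds). Time passes only in rows, so rows that repeat a pose let the fingers close. It gives the time, the measured TCP pose, the force and the opening at its end, in the units of the state.
- get_obs(): the state, without advancing time (a new reading comes with each control period).
- get_image(name): name is "scene" or "top"; returns (picture, depth): 384x512x3 uint8, red, green, blue; 384x512 float32, mm along the optical axis (not along the pixel's ray), 0 where there is no reading.
- camera_model(name): a dict with "mtx" (3x3 intrinsics, pixels), "R" (3x3) and "t" (3): a world point X has camera coordinates R X + t. Camera axes: x right, y down, z forward; pixel columns grow to the right and rows downward; lengths in mm; the calibration is good to about 2 mm. A picture is of the moment at which its call begins. camera_model takes no time and is no camera call.
- close_job(): hands the job in, once; it reports no verdict.
The state is a dict: "time": time; "joint_pos": joint angles; "qd": joint speeds; "joint_torque": joint torques, N m; "tcp_pos": TCP position; "ee_rot": TCP orientation; "wrist_force": force on the tool from outside, world axes, zero at the start; "moment": the same for the moment, N m; "gripper_width": finger opening in mm.
Only numpy, scipy, OpenCV 4.12 (cv2) and the standard library are available. Lean on these libraries where they do the work, as an engineer would, in place of code of your own. Each camera call takes 0.05 s, during which the arm holds its last target.

## Task

Unload the finished roll from the tape winder: press the square key (stop), then the large round key (release), then slide the roll up off its spindle and stand it on end in the middle of the tray, setting it down rather than dropping it. Only when the roll stands free in the tray, press the long bar key (zero the counter). Press the keys fully, one at a time, letting each spring back up; do not press the small round key, and leave the beaker, dish and bulb as they stand.

Things in the scene. Friction and masses are not known exactly. Their poses are not given: they have to be found in the camera images.
- winder: Grey bench-top tape winder, fixed, 300 mm long (its x) by 150 mm wide (its y). Origin under its middle on the worktop; +x points from the low key console (near end, top face 35 mm above the worktop) to the drive housing (far end, top 45 mm). On the console four white keys stand in a 2 x 2 grid, 64 mm apart in x and in y; which key is in which place varies. On the housing an aluminium disc (72 mm across, top 52 mm above the worktop) carries the upright spindle.
- spindle_top (a point): Top of the fixed steel spindle, 126 mm above the worktop. The spindle is upright, 24 mm in diameter, and stands 74 mm above the disc; x, y of this point give its axis.
- roll_center (a point): Centre (half-way up, on the axis) of the wound paper-tape roll: a loose upright ring 58 mm outside diameter, 70 mm high, with a 32 mm through bore, about 0.1 to 0.2 kg, stiff enough to grip across its outside. Its z is its axis. At the start it stands on the disc with the spindle through its bore, with about 4 mm play all round; nothing locks it. The spindle top then stands 4 mm above the roll's upper end.
- tray_in (a point): Centre of the inner floor, 4 mm above the worktop, of a loose square aluminium tray: 130 x 130 mm, 16 mm high, walls 4 mm. It lies to the left or the right of the winder. Its x and y run along its sides.
- beaker: Bystander: empty-looking glass beaker, 74 mm across, 95 mm high, on the side of the winder away from the tray. Origin at the centre of its underside.
- dish: Bystander: small round covered dish, 63 mm across, 15 mm high, farther back on the winder's left (+y) side. Origin at the centre of its underside.
- bulb: Bystander: rubber pipette bulb, 50 mm across, 72 mm high, standing farther back on the winder's right (-y) side. Origin at the centre of its underside.
- key_square_top (a point): Centre of the top face of the square key, 32 x 32 mm; 45 mm above the worktop when up, 10 mm proud of the console.
- key_square (a joint): Downward travel of the square key in m: 0 up, 0.006 fully down. Spring key: about 1 N to start it, 4.5 N at full travel; it returns by itself. It counts as pressed beyond 0.004.
- key_large_round_top (a point): Centre of the top face of the large round key, 38 mm across; 45 mm above the worktop when up, 10 mm proud of the console.
- key_large_round (a joint): Downward travel of the large round key in m: 0 up, 0.006 fully down. Spring key: about 1 N to start it, 4.5 N at full travel; it returns by itself. It counts as pressed beyond 0.004.
- key_bar_top (a point): Centre of the top face of the long bar key, 44 mm (along the winder's y) x 14 mm; 45 mm above the worktop when up, 10 mm proud of the console.
- key_bar (a joint): Downward travel of the long bar key in m: 0 up, 0.006 fully down. Spring key: about 1 N to start it, 4.5 N at full travel; it returns by itself. It counts as pressed beyond 0.004.
- key_small_round_top (a point): Centre of the top face of the small round key, 18 mm across; 45 mm above the worktop when up, 10 mm proud of the console.
- key_small_round (a joint): Downward travel of the small round key in m: 0 up, 0.006 fully down. Spring key: about 1 N to start it, 4.5 N at full travel; it returns by itself. It counts as pressed beyond 0.004.
Not all that is in view belongs to the job. Leave any yellow look-alike of the part that bears roll_center alone.

How it is judged:
By the outcome, as a careful person would: the job done as asked, in the order asked, and still so for the second after the job is handed in, with the robot touching nothing.
It also fails if it takes over 58 s, if anything falls off the work surface, if the arm or the gripper's body presses on something with over 40 N, if the wrist force passes 120 N, or if a joint passes its speed limit or range.

## Working session

There is one attempt and no reset: what is moved stays moved. The work goes in short steps, Python scripts to look and compute and a tool call to move; the robot and the scene stay as the last step left them, time stands still between calls to the robot, and variables do not carry over. Pictures are saved under pics/ and viewed, and the job is handed in when it is done.

Besides the shell and the picture viewer there is one more tool, called after "Call:" by a JSON object that holds its "name" and its "arguments", one argument or row to a line. carry_out: Moves the arm, as the interface text tells. Its arguments: {"type":"object","properties":{"series":{"type":"array","items":{"type":"array"}},"fingers":{"type":"number"},"grip_force":{"type":"number"}},"required":["series"]}

```bash
mkdir -p pics; python3 - <<'E'
from cell import *
import cv2,numpy as np
o=get_obs();print(o)
for n in("scene","top"):
    p,d=get_image(n);cv2.imwrite(f"pics/{n}0.png",p[...,::-1]);np.savez(f"{n}0.npz",p=p,d=d)
    print(n,camera_model(n))
E
```

```text
{'time': 0.0, 'joint_pos': array([ 1.03385013,  0.41189979, -0.01273504,  1.59705511,  0.00560727,
        1.13427664, -0.08219461]), 'qd': array([-7.84912535e-04,  8.36810133e-04,  3.77565053e-04, -1.35135729e-03,
       -4.17444772e-04, -7.28550692e-04, -3.19478885e-05]), 'joint_torque': array([-9.64667015e-04, -6.00633717e+01,  6.81042597e-01, -2.99406981e+01,
        1.36493391e-02,  1.05933697e-02, -3.36970584e-05]), 'tcp_pos': array([ 282.10480985, -557.15728525,  230.44847996]), 'ee_rot': array([-1.57090729,  0.00159933, -1.10199596]), 'wrist_force': array([ 0.29792168, -0.47744301, -0.15226408]), 'moment': array([ 0.02627755,  0.06250083, -0.0704104 ]), 'gripper_width': 85.54280323524391}
scene {'mtx': array([[468.07933265,   0.        , 252.59382555],
       [  0.        , 468.07933265, 196.24003225],
       [  0.        ,   0.        ,   1.        ]]), 'R': array([[ 0.90397258, -0.4275112 , -0.00823022],
       [-0.27898144, -0.57510113, -0.76904359],
       [ 0.32404154,  0.6974904 , -0.63914334]]), 't': array([-483.92258191,  239.6774804 , 1138.5157555 ])}
top {'mtx': array([[396.92390655,   0.        , 252.41238156],
       [  0.        , 396.92390655, 189.2278882 ],
       [  0.        ,   0.        ,   1.        ]]), 'R': array([[-0.02082585, -0.99976939,  0.00523986],
       [-0.99839722,  0.02052084, -0.05274367],
       [ 0.05262398, -0.0063299 , -0.99859434]]), 't': array([ 29.22284071, 553.21616887, 995.05148529])}
```

View pics/scene0.png

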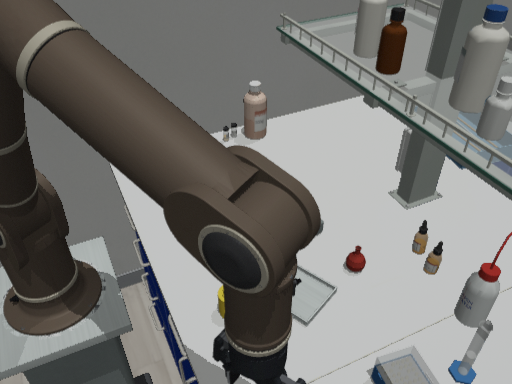

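View pics/top0.png

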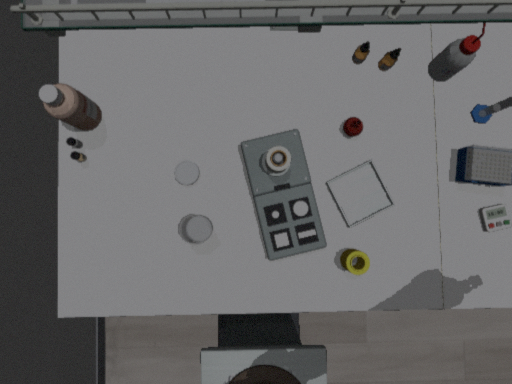

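```bash
cat > h.py <<'E'
import numpy as np,cv2
from cell import camera_model
def ray(n,u,v,z):
    c=camera_model(n);R,t=c["R"],c["t"]
    C=-R.T@t; d=R.T@np.linalg.solve(c["mtx"],[u,v,1.])
    return C+d*(z-C[2])/d[2]
def proj(n,X):
    c=camera_model(n);q=c["mtx"]@(c["R"]@np.array(X,float)+c["t"]);return q[:2]/q[2]
E
python3 - <<'E'
from h import *
p=np.load("top0.npz")["p"]
cr=p[110:290,220:420]
cv2.imwrite("pics/crop.png",cv2.resize(cr[...,::-1],(800,720)[:2],interpolation=cv2.INTER_CUBIC)[:600]) 
cv2.imwrite("pics/crop.png",cv2.resize(cr[:150,:][...,::-1],(800,600),interpolation=cv2.INTER_CUBIC))
print(ray("top",252,189,0), -camera_model("top")["R"].T@camera_model("top")["t"])
E
```

```text
[555.07821679  18.73121038   0.        ] [ 500.57450508   24.16221526 1022.67830451]
```

View pics/crop.png

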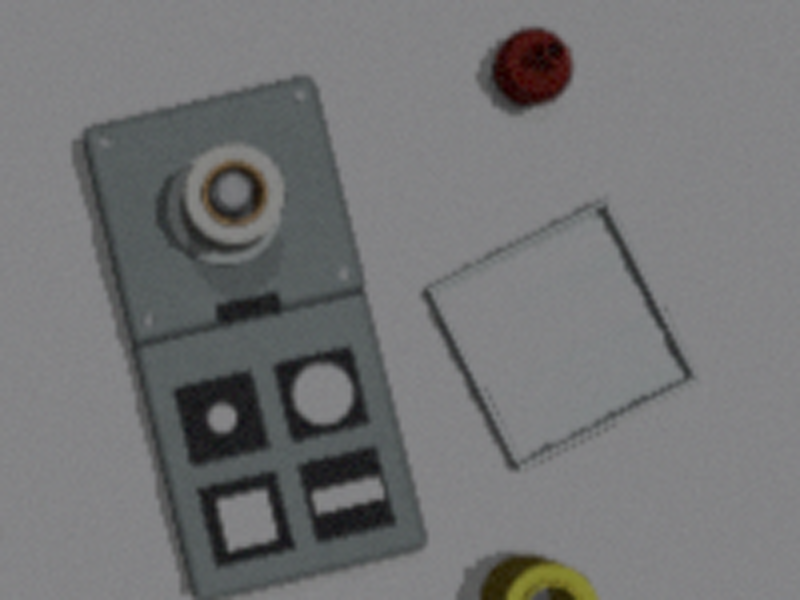

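```bash
python3 - <<'E'
from h import *
z=np.load("top0.npz");p=z["p"];d=z["d"]
g=cv2.cvtColor(p,cv2.COLOR_RGB2GRAY)
up=cv2.resize(g,None,fx=4,fy=4,interpolation=cv2.INTER_CUBIC)
# keys: bright blobs within crop area
for th in (130,145):
  m=(up>th).astype(np.uint8)
  n,l,s,c=cv2.connectedComponentsWithStats(m)
  for i in range(1,n):
    u,v=(c[i]+.5)/4-.5
    if 240<u<330 and 130<v<255 and s[i,4]>150 and s[i,4]<20000:
      zz=122 if v<180 else 45
      print(th,(u,v),s[i],ray("top",u,v,zz).round(1))
print(d[155:165:3,270:290:3])
# beaker, bulb etc approximate
for nm,u,v,zz in [("beaker",198,229,95),("dish",187,173,15),("bulb",353,127,60),("yellow",357,262,70)]:print(nm,ray("top",u,v,zz).round())
cs=[(424,292),(604,204),(690,377),(515,467)]
P=[ray("top",220+(a+.5)/4-.5,110+(b+.5)/4-.5,14) for a,b in cs]
print(np.array(P).round(1),np.mean(P,0))
for a,b in zip(P,P[1:]+P[:1]): e=b-a;print(np.linalg.norm(e),np.degrees(np.arctan2(e[1],e[0])))
cs=[(85,130),(313,77),(427,545),(200,600)]
P=[ray("top",220+(a+.5)/4-.5,110+(b+.5)/4-.5,zz) for (a,b),zz in zip(cs,(45,45,35,35))]
print(np.array(P).round(1),np.mean(P,0))
for a,b in zip(P,P[1:]+P[:1]): e=b-a;print(np.linalg.norm(e),np.degrees(np.arctan2(e[1],e[0])))
E
```

```text
130 (np.float64(300.90124309392263), np.float64(130.38190607734808)) [1198  511   18   27  181] [680.8 -95.5 122. ]
130 (np.float64(275.64473684210526), np.float64(130.30263157894737)) [1092  516   24   14  152] [682.1 -37.6 122. ]
130 (np.float64(302.7421171171171), np.float64(136.39977477477478)) [1206  533   14   28  222] [666.8 -99.3 122. ]
130 (np.float64(288.2444968553459), np.float64(159.7759433962264)) [1150  623   11   34  159] [613.7 -64.7 122. ]
130 (np.float64(279.362), np.float64(167.126)) [1090  659   60   19  250] [597.2 -44.  122. ]
130 (np.float64(321.9170197740113), np.float64(189.4763418079096)) [1273  730   32   57  708] [ 548.  -153.6   45. ]
130 (np.float64(297.5403498871332), np.float64(205.54486455981942)) [1178  810   35   35  443] [509.6 -92.3  45. ]
130 (np.float64(302.0664212548015), np.float64(209.06482074263764)) [1183  814   46   44  781] [ 500.7 -103.2   45. ]
130 (np.float64(307.8567961165049), np.float64(232.72815533980582)) [1214  926   32   13  206] [ 442.4 -115.9   45. ]
130 (np.float64(281.3683510638298), np.float64(238.95567375886526)) [1106  94
[... 529 characters left out ...]
907.90924 906.3008 ]]
beaker [459. 147.  95.]
dish [598. 183.  15.]
bulb [ 699. -232.   60.]
yellow [ 372. -228.   70.]
[[ 566.7 -169.2   14. ]
 [ 620.8 -286.2   14. ]
 [ 509.1 -336.9   14. ]
 [ 454.4 -223.5   14. ]] [ 537.76836866 -253.94437567   14.        ]
128.82778819287262 -65.20126783973006
122.65909951832238 -155.56490360199177
125.85599025750042 115.74998012715557
124.76563241152 25.813987476358857
[[ 669.7   44.2   45. ]
 [ 700.1  -98.3   45. ]
 [ 408.5 -162.2   35. ]
 [ 377.7  -21.    35. ]] [539.00229104 -59.32777962  40.        ]
145.62017079810454 -77.95415010164045
298.7537845347081 -167.62693437078187
144.57838506120044 102.27751006680235
299.34576882863456 12.572162376422844
```

```bash
python3 - <<'E'
from h import *
z=np.load("top0.npz");p=z["p"];d=z["d"]
g=cv2.GaussianBlur(cv2.cvtColor(p,cv2.COLOR_RGB2GRAY),(0,0),.6)
up=cv2.resize(g,None,fx=4,fy=4,interpolation=cv2.INTER_CUBIC)
K={}
for nm,(a,b) in dict(small=(222,417),large=(323,393),square=(247,520),bar=(347,494)).items():
  U,V=880+a,440+b
  w=up[V-50:V+50,U-50:U+50]
  t=105
  m=(w>t).astype(np.uint8)
  n,l,s,c=cv2.connectedComponentsWithStats(m,connectivity=4)
  i=l[50,50]; 
  u,v=(c[i]+[U-50,V-50]+.5)/4-.5
  K[nm]=ray("top",u,v,45); print(nm,w[50,50],s[i],K[nm].round(1))
for a,b in [("square","small"),("bar","large"),("square","bar"),("small","large")]:
  e=K[b]-K[a];print(a,b,np.linalg.norm(e),np.degrees(np.arctan2(e[1],e[0])))
# roll: ring
U,V=880+233,440+195
w=up[V-90:V+90,U-90:U+90]
cir=cv2.HoughCircles(w,cv2.HOUGH_GRADIENT,1,200,param1=80,param2=10,minRadius=44,maxRadius=56)
print(cir)
for q in cir[0]: print(ray("top",(q[0]+U-90+.5)/4-.5,(q[1]+V-90+.5)/4-.5,122))
cir=cv2.HoughCircles(w,cv2.HOUGH_GRADIENT,1,200,param1=80,param2=10,minRadius=16,maxRadius=32)
print(cir)
for q in cir[0]: print(ray("top",(q[0]+U-90+.5)/4-.5,(q[1]+V-90+.5)/4-.5,122))
th=np.radians(12.4);x=np.array([np.cos(th),np.sin(th)])
# depth-based: points with 118<z<126 near roll
c=camera_model("top");R,t=c["R"],c["t"]
vv,uu=np.mgrid[130:190,250:310];dd=d[130:190,250:310]
q=np.stack([(uu-c["mtx"][0,2])/c["mtx"][0,0]*dd,(vv-c["mtx"][1,2])/c["mtx"][1,1]*dd,dd],-1)
X=(q-t)@R
m=(X[...,2]>110)&(X[...,2]<130)&(dd>0);print(m.sum(),X[m].mean(0),np.median(X[m],0),X[m].min(0),X[m].max(0))
E
```

```text
small 130 [ 38  40  24  23 449] [489.7 -36.5  45. ]
large 130 [  22   23   56   56 2496] [503.5 -98.9  45. ]
square 130 [  23   22   55   57 2287] [427.4 -50.3  45. ]
bar 131 [  17   36   69   30 1240] [ 441.1 -112.7   45. ]
square small 63.874004751206705 12.461374785775797
bar large 63.86013831682248 12.451468512627045
square bar 63.91292610267813 -77.56381599400115
small large 63.92397493327068 -77.57624113885292
[[[90.5 88.5 48.8]]]
[618.20284265 -41.42828453 122.        ]
[[[87.5 86.5 31.4]]]
[619.38472222 -39.74378627 122.        ]
452 [617.53623337 -41.38575609 120.71490233] [617.76078943 -41.0456928  120.66387703] [589.38688343 -69.27842698 110.90339968] [646.37610663 -14.04296745 128.81597299]
```

Call:
{"name": "carry_out", "arguments": {
  "series": [
    [[0.2,0.5,0],0],
    [[0.4,1.4,0],0],
    [[0.7,2.4,0],0],
    [[0.9,3.4,0],0],
    [[1.2,4.4,0],0],
    [[1.5,5.4,0],0],
    [[1.8,6.4,0],0],
    [[2.0,7.0,0],0]
  ],
  "fingers": 0,
  "grip_force": 30
}}

```text
time: 0.9
tcp_pos: [362.9, -274.4, 231.2]
ee_rot: [-1.571, 0.001, -1.099]
wrist_force: [0.5, -0.5, 0.0]
gripper_width: 0.0
```

Call:
{"name": "carry_out", "arguments": {
  "series": [
    [[0.2,0.7,0],0],
    [[0.5,1.7,0],0],
    [[0.8,2.7,0],0],
    [[1.1,3.7,0],0],
    [[1.35,4.7,-0.5],0],
    [[1.63,5.68,-1.2],0],
    [[1.63,5.68,-2.2],0],
    [[1.63,5.68,-2.9],0]
  ]
}}

```text
time: 1.7
tcp_pos: [426.9, -48.9, 113.5]
ee_rot: [-1.572, 0.001, -1.099]
wrist_force: [-0.0, -0.7, 0.4]
gripper_width: 0.4
```

Call:
{"name": "carry_out", "arguments": {
  "series": [
    [[0,0,-0.5],0],
    [[0,0,-0.8],0],
    [[0,0,-0.8],0],
    [[0,0,-0.8],0]
  ]
}}

```text
time: 2.1
tcp_pos: [427.9, -50.4, 83.8]
ee_rot: [-1.571, -0.0, -1.102]
wrist_force: [0.2, 0.2, -0.0]
gripper_width: -0.1
```

```bash
python3 - <<'E'
from h import *
from cell import *
print(get_obs()["tcp_pos"])
ims=[]
for n in("scene","top"):
    p,d=get_image(n);ims.append(cv2.resize(p,(400,300) if 0 else None,fx=.78,fy=.78))
    if n=="scene": s=p
    else: t=p
a=cv2.resize(s[150:384,150:400],(400,374),interpolation=cv2.INTER_CUBIC);b=cv2.resize(t[110:290,200:400],(400,360),interpolation=cv2.INTER_CUBIC)
b=cv2.copyMakeBorder(b,0,14,0,0,0)
cv2.imwrite("pics/a1.png",np.hstack([a,b])[...,::-1])
E
```

```text
[427.90572858 -50.40158541  83.76957049]
```

View pics/a1.png

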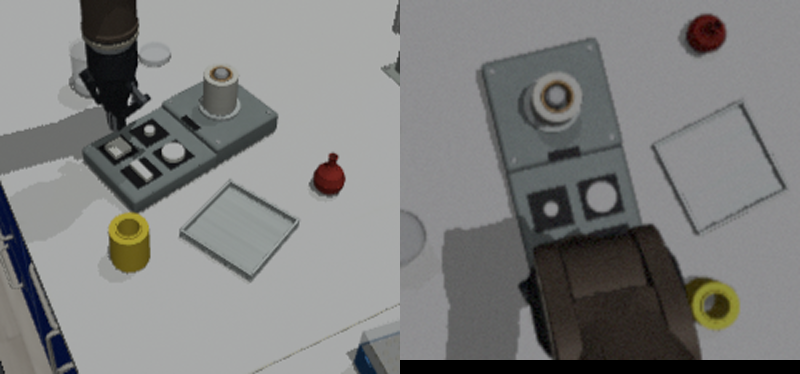

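Call:
{"name": "carry_out", "arguments": {
  "series": [
    [[0,0,-0.4],0],
    [[0,0,-0.75],0],
    [[0,0,-0.9],0],
    [[0,0,-1.0],0],
    [[0,0,-1.06],0],
    [[0,0,-1.1],0],
    [[0,0,-1.12],0],
    [[0,0,-1.12],0]
  ]
}}

```text
time: 3.0
tcp_pos: [427.8, -50.5, 39.0]
ee_rot: [-1.571, -0.001, -1.102]
wrist_force: [-1.4, 0.2, 6.6]
gripper_width: 0.0
```

Call:
{"name": "carry_out", "arguments": {
  "series": [
    [[0,0,0.15],0],
    [[0,0,0.6],0],
    [[0,0,1.1],0],
    [[0.6,-0.4,1.1],0],
    [[1.3,-0.8,1.1],0],
    [[1.9,-1.21,1.1],0],
    [[1.9,-1.21,0.9],0],
    [[1.9,-1.21,0.6],0]
  ]
}}

```text
time: 3.8
tcp_pos: [503.9, -98.9, 62.5]
ee_rot: [-1.57, -0.0, -1.103]
wrist_force: [-0.2, 0.6, 1.2]
gripper_width: 0.0
```

Call:
{"name": "carry_out", "arguments": {
  "series": [
    [[0,0,-0.2],0],
    [[0,0,-0.35],0],
    [[0,0,-0.45],0],
    [[0,0,-0.53],0],
    [[0,0,-0.58],0],
    [[0,0,-0.6],0],
    [[0,0,-0.6],0]
  ]
}}

```text
time: 4.5
tcp_pos: [503.0, -98.4, 39.1]
ee_rot: [-1.572, 0.0, -1.102]
wrist_force: [-5.0, 2.3, 8.9]
gripper_width: -0.3
```

Call:
{"name": "carry_out", "arguments": {
  "series": [
    [[0,0,0.15],0],
    [[0,0,0.8],0],
    [[0,0,1.8],0],
    [[0,0,2.8],0],
    [[0,0,3.6],0],
    [[1.0,0.5,3.6],0],
    [[2.0,1.0,3.6],0],
    [[2.86,1.44,3.6],0]
  ]
}}

```text
time: 5.3
tcp_pos: [620.2, -40.7, 183.8]
ee_rot: [-1.568, -0.002, -1.103]
wrist_force: [0.6, 0.1, -0.8]
gripper_width: 0.4
```

Call:
{"name": "carry_out", "arguments": {
  "series": [
    [[0,0,0],0],
    [[0,0,0],0],
    [[0,0,0],0],
    [[0,0,0],0],
    [[0,0,0],0],
    [[0,0,0],0],
    [[0,0,0],0]
  ],
  "fingers": 1
}}

```text
time: 6.0
tcp_pos: [617.8, -41.4, 182.7]
ee_rot: [-1.571, -0.0, -1.102]
wrist_force: [-0.4, 0.3, -0.7]
gripper_width: 85.5
```

```bash
python3 - <<'E'
from h import *
from cell import *
o=get_obs();print(o["tcp_pos"],o["gripper_width"])
s,d=get_image("scene")
print(proj("scene",o["tcp_pos"]),proj("scene",(618,-41.2,122)))
cv2.imwrite("pics/a2.png",cv2.resize(s[100:320,180:400],(600,600),interpolation=cv2.INTER_CUBIC)[...,::-1])
E
```

```text
[617.83452393 -41.43962256 182.73067627] 85.47298580900646
[288.21689081 176.86487023] [287.29602027 195.15263762]
```

View pics/a2.png

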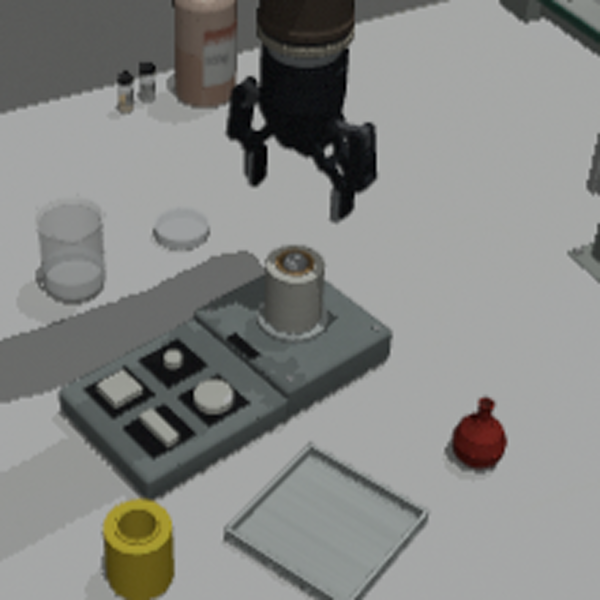

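Call:
{"name": "carry_out", "arguments": {
  "series": [
    [[0,0,-0.5],0],
    [[0,0,-1.0],0],
    [[0,0,-1.5],0],
    [[0,0,-2.0],0],
    [[0,0,-2.4],0],
    [[0,0,-2.7],0],
    [[0,0,-2.75],0],
    [[0,0,-2.75],0]
  ]
}}

```text
time: 6.85
tcp_pos: [618.0, -41.1, 72.5]
ee_rot: [-1.571, 0.0, -1.102]
wrist_force: [-0.2, -0.2, 0.3]
gripper_width: 85.5
```

Call:
{"name": "carry_out", "arguments": {
  "series": [
    [[0,0,0],0],
    [[0,0,0],0],
    [[0,0,0],0],
    [[0,0,0],0],
    [[0,0,0],0],
    [[0,0,0],0],
    [[0,0,0],0]
  ],
  "fingers": 0,
  "grip_force": 30
}}

```text
time: 7.55
tcp_pos: [618.7, -41.2, 73.6]
ee_rot: [-1.569, -0.001, -1.102]
wrist_force: [-0.6, 0.5, 8.0]
gripper_width: 56.9
```

Call:
{"name": "carry_out", "arguments": {
  "series": [
    [[0,0,0],0],
    [[0,0,0],0],
    [[0,0,0.05],0],
    [[0,0,0.1],0],
    [[0,0,0.15],0],
    [[0,0,0.25],0],
    [[0,0,0.35],0],
    [[0,0,0.35],0]
  ]
}}

```text
time: 8.35
tcp_pos: [618.4, -41.1, 87.2]
ee_rot: [-1.57, -0.001, -1.102]
wrist_force: [0.7, 0.1, -1.3]
gripper_width: 56.1
```

Call:
{"name": "carry_out", "arguments": {
  "series": [
    [[0,0,0.2],0],
    [[0,0,0.5],0],
    [[0,0,0.8],0],
    [[0,0,1.1],0],
    [[0,0,1.5],0],
    [[0,0,1.9],0],
    [[0,0,2.2],0],
    [[0,0,2.2],0]
  ]
}}

```text
time: 9.15
tcp_pos: [619.2, -41.1, 177.1]
ee_rot: [-1.567, -0.002, -1.102]
wrist_force: [-0.6, 0.3, -1.6]
gripper_width: 56.4
```

```bash
python3 - <<'E'
from h import *
from cell import *
o=get_obs();print(o["tcp_pos"],o["gripper_width"],o["wrist_force"])
s,d=get_image("scene")
cv2.imwrite("pics/a3.png",cv2.resize(s[100:320,180:400],(600,600),interpolation=cv2.INTER_CUBIC)[...,::-1])
cv2.imwrite("pics/a3s.png",s[...,::-1])
t=np.load("top0.npz")["p"]
cv2.imwrite("pics/tray.png",cv2.resize(t[150:236,315:405],(628,600),interpolation=cv2.INTER_CUBIC)[...,::-1])
E
```

```text
[619.1989124  -41.11448295 177.06469001] 56.44164555420517 [-0.56172562  0.32856591 -1.59481895]
```

View pics/a3.png

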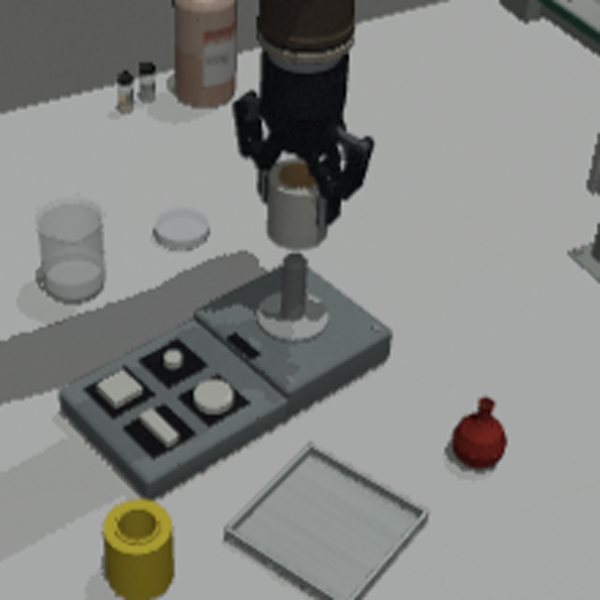

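View pics/tray.png

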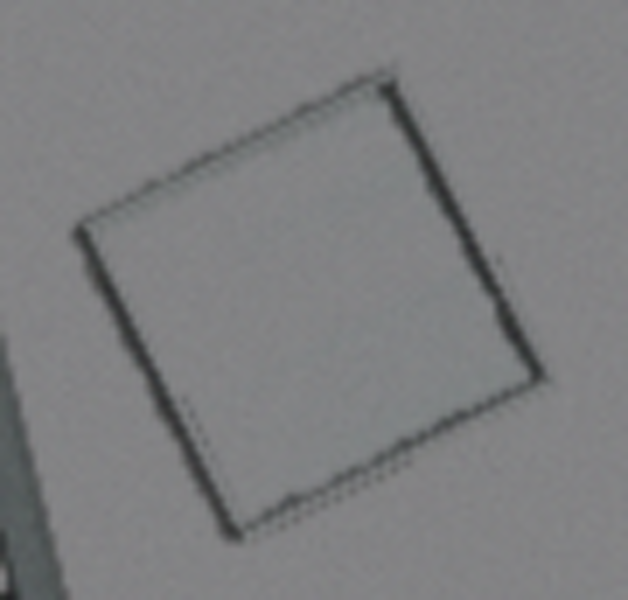

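```bash
python3 - <<'E'
import cv2
s=cv2.imread("pics/a3s.png")
cv2.imwrite("pics/tray2.png",cv2.resize(s[255:330,255:345],(720,600),interpolation=cv2.INTER_CUBIC))
E
```

```text
(no output)
```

View pics/tray2.png

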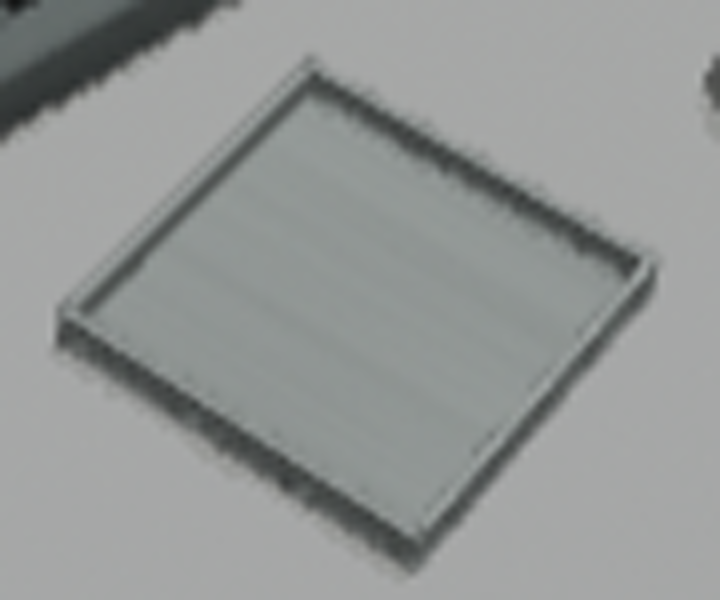

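```bash
python3 - <<'E'
from h import *
cs=[(310,57),(658,260),(418,548),(60,312)]
P=[ray("scene",255+(a+.5)/8-.5,255+(b+.5)/8-.5,16) for a,b in cs]
print(np.array(P).round(1),np.mean(P,0), (P[0]+P[2])/2,(P[1]+P[3])/2)
for a,b in zip(P,P[1:]+P[:1]): e=b-a;print(np.linalg.norm(e),np.degrees(np.arctan2(e[1],e[0])))
# cross-check calibration: keys in scene view
E
```

```text
[[ 569.4 -171.    16. ]
 [ 623.9 -288.3   16. ]
 [ 506.7 -345.7   16. ]
 [ 452.7 -227.8   16. ]] [ 538.18805545 -258.21921686   16.        ] [ 538.05980486 -258.38888738   16.        ] [ 538.31630604 -258.04954634   16.        ]
129.31035508377195 -65.08985462820623
130.52303210440283 -153.90637799910363
129.71199908490772 114.57835525231674
129.76437350760966 25.924128969067358
```

Call:
{"name": "carry_out", "arguments": {
  "series": [
    [[-0.2,-0.5,0],0],
    [[-0.4,-1.2,0],0],
    [[-0.8,-2.1,0],0],
    [[-1.1,-3.0,0],0],
    [[-1.4,-3.9,0],0],
    [[-1.8,-4.7,0],0],
    [[-1.95,-5.2,0],0],
    [[-2.0,-5.41,0],0]
  ]
}}

```text
time: 10.0
tcp_pos: [536.1, -260.5, 173.5]
ee_rot: [-1.573, 0.0, -1.106]
wrist_force: [-0.7, 1.1, -2.1]
gripper_width: 56.7
```

Call:
{"name": "carry_out", "arguments": {
  "series": [
    [[0,0,-0.4],0],
    [[0,0,-0.9],0],
    [[0,0,-1.4],0],
    [[0,0,-1.9],0],
    [[0,0,-2.4],0],
    [[0,0,-2.8],0],
    [[0,0,-3.0],0],
    [[0,0,-3.0],0]
  ]
}}

```text
time: 10.8
tcp_pos: [537.6, -256.2, 53.1]
ee_rot: [-1.572, 0.002, -1.101]
wrist_force: [-0.8, -0.1, -1.8]
gripper_width: 56.4
```

```bash
python3 - <<'E'
from h import *
from cell import *
o=get_obs();print(o["tcp_pos"],o["gripper_width"],o["wrist_force"])
s,d=get_image("scene")
cv2.imwrite("pics/a4.png",cv2.resize(s[180:340,220:380],(600,600),interpolation=cv2.INTER_CUBIC)[...,::-1])
E
```

```text
[ 537.56619505 -256.24730966   53.10597638] 56.407417437789434 [-0.76527237 -0.08851488 -1.81216846]
```

View pics/a4.png

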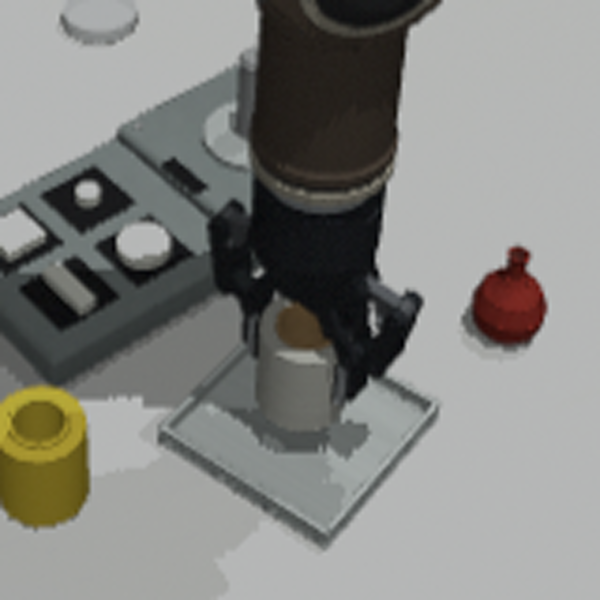

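Call:
{"name": "carry_out", "arguments": {
  "series": [
    [[0,0,-0.2],0],
    [[0,0,-0.4],0],
    [[0,0,-0.55],0],
    [[0,0,-0.62],0],
    [[0,0,-0.66],0],
    [[0,0,-0.69],0],
    [[0,0,-0.69],0],
    [[0,0,-0.69],0]
  ]
}}

```text
time: 11.65
tcp_pos: [538.1, -257.7, 27.1]
ee_rot: [-1.571, -0.0, -1.102]
wrist_force: [-0.5, -0.1, -1.2]
gripper_width: 56.3
```

Call:
{"name": "carry_out", "arguments": {
  "series": [
    [[0,0,-0.02],0],
    [[0,0,-0.04],0],
    [[0,0,-0.04],0],
    [[0,0,-0.04],0]
  ]
}}

```text
time: 12.05
tcp_pos: [538.0, -257.7, 25.6]
ee_rot: [-1.571, -0.0, -1.102]
wrist_force: [-1.6, 0.5, 3.1]
gripper_width: 56.3
```

Call:
{"name": "carry_out", "arguments": {
  "series": [
    [[0,0,0],0],
    [[0,0,0],0],
    [[0,0,0],0],
    [[0,0,0],0],
    [[0,0,0],0],
    [[0,0,0],0],
    [[0,0,0],0]
  ],
  "fingers": 1
}}

```text
time: 12.75
tcp_pos: [538.0, -257.6, 25.3]
ee_rot: [-1.571, 0.0, -1.102]
wrist_force: [0.8, 0.1, -0.0]
gripper_width: 85.3
```

Call:
{"name": "carry_out", "arguments": {
  "series": [
    [[0,0,0.2],0],
    [[0,0,0.5],0],
    [[0,0,1.0],0],
    [[0,0,1.5],0],
    [[0,0,2.2],0],
    [[0,0,3.0],0],
    [[0,0,3.5],0],
    [[0,0,3.5],0]
  ]
}}

```text
time: 13.55
tcp_pos: [540.0, -258.3, 170.0]
ee_rot: [-1.566, -0.006, -1.102]
wrist_force: [-0.2, -0.4, -0.4]
gripper_width: 85.3
```

```bash
python3 - <<'E'
from h import *
from cell import *
o=get_obs();print(o["tcp_pos"],o["gripper_width"],o["wrist_force"])
s,d=get_image("scene")
cv2.imwrite("pics/a5.png",cv2.resize(s[180:340,220:380],(600,600),interpolation=cv2.INTER_CUBIC)[...,::-1])
E
```

```text
[ 539.99875715 -258.2529952   169.97343143] 85.3271389311576 [-0.18185372 -0.35385629 -0.35403663]
```

View pics/a5.png

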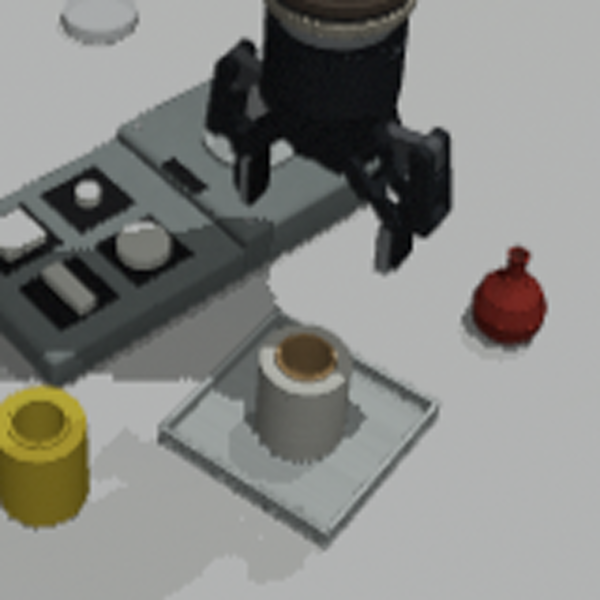

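Call:
{"name": "carry_out", "arguments": {
  "series": [
    [[-0.3,0.4,0],0],
    [[-0.8,1.2,0],0],
    [[-1.3,2.0,0],0],
    [[-1.8,2.7,0],0],
    [[-2.2,3.3,0],0],
    [[-2.42,3.62,0],0],
    [[-2.42,3.62,-0.5],0],
    [[-2.42,3.62,-1.0],0]
  ],
  "fingers": 0
}}

```text
time: 14.4
tcp_pos: [441.6, -113.0, 125.2]
ee_rot: [-1.57, -0.002, -1.102]
wrist_force: [0.3, -0.1, 0.3]
gripper_width: 0.0
```

Call:
{"name": "carry_out", "arguments": {
  "series": [
    [[0,0,-0.6],0],
    [[0,0,-1.1],0],
    [[0,0,-1.5],0],
    [[0,0,-1.5],0]
  ]
}}

```text
time: 14.8
tcp_pos: [439.8, -112.9, 63.3]
ee_rot: [-1.574, 0.003, -1.102]
wrist_force: [0.4, -0.7, 0.3]
gripper_width: 0.2
```

```bash
python3 - <<'E'
from h import *
from cell import *
o=get_obs();print(o["tcp_pos"],o["gripper_width"],o["wrist_force"])
s,d=get_image("scene")
cv2.imwrite("pics/a6.png",cv2.resize(s[180:340,180:340],(600,600),interpolation=cv2.INTER_CUBIC)[...,::-1])
E
```

```text
[ 439.77583685 -112.85385045   63.25767929] 0.2108696681969593 [ 0.36465679 -0.73591335  0.31805832]
```

View pics/a6.png

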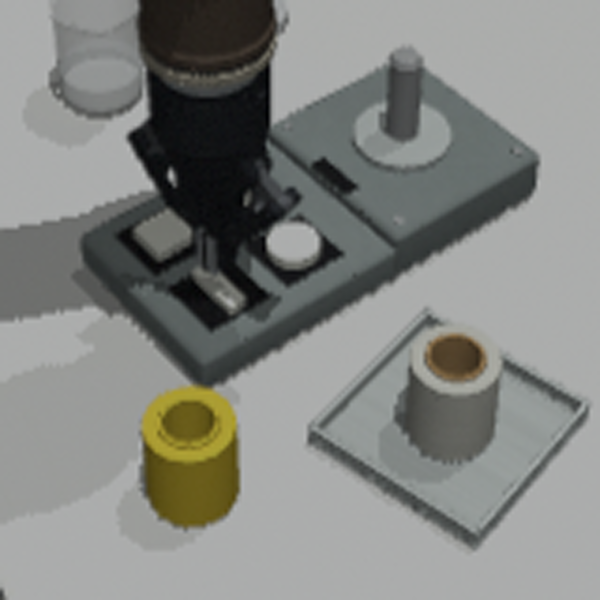

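Call:
{"name": "carry_out", "arguments": {
  "series": [
    [[0,0,-0.25],0],
    [[0,0,-0.4],0],
    [[0,0,-0.5],0],
    [[0,0,-0.58],0],
    [[0,0,-0.64],0],
    [[0,0,-0.68],0],
    [[0,0,-0.68],0]
  ]
}}

```text
time: 15.55
tcp_pos: [441.3, -112.9, 38.9]
ee_rot: [-1.571, -0.001, -1.102]
wrist_force: [-3.8, 0.3, 12.7]
gripper_width: -0.0
```

Call:
{"name": "carry_out", "arguments": {
  "series": [
    [[0,0,0.2],0],
    [[0,0,0.6],0],
    [[0,0,1.2],0],
    [[0,0,2.0],0],
    [[0,0,3.0],0],
    [[0,0,4.0],0],
    [[0,0,4.0],0],
    [[0,0,4.0],0]
  ]
}}

```text
time: 16.35
tcp_pos: [441.6, -113.0, 199.0]
ee_rot: [-1.569, -0.002, -1.102]
wrist_force: [0.2, -0.2, -0.9]
gripper_width: 0.1
```

```bash
python3 - <<'E'
from h import *
from cell import *
o=get_obs();print(o["time"],o["tcp_pos"],o["gripper_width"],o["wrist_force"])
s,d=get_image("scene")
cv2.imwrite("pics/a7.png",cv2.resize(s[100:340,160:400],(600,600),interpolation=cv2.INTER_CUBIC)[...,::-1])
E
```

```text
16.35 [ 441.59723438 -112.9896337   198.99077567] 0.0580692392213117 [ 0.18255467 -0.2409156  -0.9179661 ]
```

View pics/a7.png

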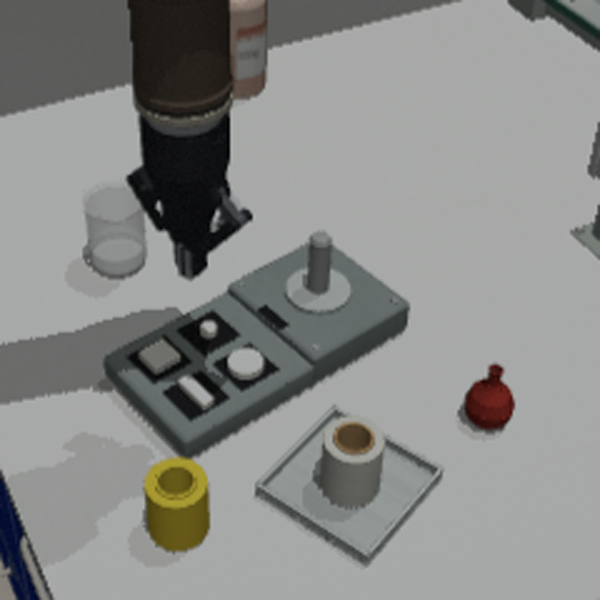

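All keys are back up. The roll stands upright at about (352,460), in the middle of the tray at about (350,480), and the arm is clear.

```bash
python3 -c "
from cell import *
print(close_job())"
```

```text
the job is handed in; nothing more can be done
None
```

I pressed the square key, then the large round key. I then lifted the roll off the spindle, set it down in the tray, let go, and pressed the long bar key last. The job was handed in at about 16.4 s of the 58 s allowed; no verdict was reported.

**Keys:** Each press ended at a tool height of about 39 mm, which is the full 6 mm travel. The wrist read 6.6, 8.9 and 12.7 N, all above the 4.5 N that full travel needs. The last picture shows all keys up. I did not press the small round key.

**Roll:** Contact with the tray floor showed as the wrist force going from -1.2 N to +3.1 N before I opened the fingers. The last picture shows the roll upright and free in the middle of the tray. I judged the centring by eye and did not measure it again after release.

**Tray position:** The two cameras disagreed by about 4 mm on the tray centre in y. The top view gave about -254 mm and the scene view -258 mm. I placed the roll at -257.5 mm because the scene view's corners matched the tray's known size better.

**Other objects:** The beaker, bulb and yellow look-alike were untouched in the last picture. The dish was hidden behind the arm in that one; it last showed in place just after the roll was released.

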